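# Count the silver coins into the tray's trough and shut the lid

### The arm

A 6-joint arm with a two-finger parallel gripper is mounted at the origin on the work surface. World frame = base frame: x ahead of the robot, y to its left, z up, the work surface at z = 0. Lengths are in m, angles in rad, forces in N, time in s.
With the tool pointing down it reaches from about 0.325 to 0.925 m from the base axis. Payload 3.1 kg.
Tool frame: the origin (TCP) lies between the finger pads; the fingertips stand 19 mm ahead of it and the grasp point (between the pads) is the TCP (manip.finger_overhang is the distance from the TCP to the fingertips, in m); x points along the fingers, y is the direction in which the jaws open and shut, and the axes are right-handed (so a half turn about x gives the same grasp; the last joint's range is limited). The gripper opens to 85 mm and grips with 20 to 120 N. Pads are 22 mm wide; open, the fingers measure 114 mm over their backs; the gripper's body (76 mm by 85 mm) begins 54 mm behind the grasp point. The pads swing forward as they close: fully open they stand 13 mm farther back than shut.
Start: joints at [1.174, 0.217, 1.613, -0, 1.311, -0.112], TCP at [0.176, 0.6, 0.25] pointing down, gripper open.
Joint ranges: [-2.75, 2.75], [-0.78, 2.1], [0.31, 2.55], [-1.13, 4.27], [0.13, 2.63], [-2.58, 2.58]. Speed limits (rad/s): [2.79, 2.79, 3.14, 3.14, 3.14, 3.14].

### API

Orientations are given as a unit quaternion [w, x, y, z].
In Python, from cell import status, viewer, workorder, nets, manip gives the robot as it stands.
- The arm moves only by the shell command python3 -m inch 'ROWS' [OPENING] [FORCE]. ROWS is JSON, a list of rows, each a list of 2 entries, a list of its own where there are three numbers: the shift along the tool's x, y, z in m, then the turn, a rotation vector about the tool's x, y, z in degrees. A call has 1 to 10 rows; each row shifts and turns the pose as measured when the row begins, along the tool's axes as they then stand; what a row does not reach is not made up. A row lasts 1/8 s, in which the tool goes at most 62.5 mm and 10.7 degrees, less where a joint would pass 70% of its speed; a pose out of reach is approached as far as the arm can. A call is refused whole if a number of a shift passes 0.0625 or a number of a turn 10.7, either way. A call with a gripper value outside its range is refused whole. OPENING is the opening in per cent of the stroke, from 0 (shut) to 100 (fully open), set as the call begins (- or left out, the last holds). The fingers move at their own pace and stop on an object; FORCE is the grip in N (left out, the last holds). Time passes only in rows, so rows that do not move let the fingers close. It gives the time, the measured TCP pose, the force and the opening at its end, in the units of the state.
- status.sense(): the state, without advancing time (a new reading comes with each control period).
- viewer.snapshot(name): name is "scene" or "top" or "wrist"; returns (picture, depth): 384x512x3 uint8, red, green, blue; 384x512 float32, m along the optical axis (not along the pixel's ray), 0 where there is no reading.
- viewer.calibration(name): a dict with "vertical_fov" (degrees; the focal length in pixels is half the picture's height over the tangent of half this angle, whatever the lens; pixels are square), "cx", "cy" (the principal point, pixels), "extrinsics" (4x4, takes a point from camera to world coordinates). Camera axes: x right, y down, z forward; pixel columns grow to the right and rows downward; lengths in m; the calibration is good to about 2 mm. A picture is of the moment at which its call begins: read the wrist's pose just before it. calibration takes no time and is no camera call; for the wrist camera it gives the pose at the moment of the call.
- workorder.close_job(): hands the job in, once; it reports no verdict.
Trained networks look in the newest picture that a camera, given by its name, has taken for a name from the list of things; names that differ only in an ending like _2 or _b are one class to them, and where a whole thing is asked for, a point or a joint stands for the part that bears it (a point fixed in the world has none). Each returns a list of dicts, best first, with "confidence" (0 to 1); they miss things now and then, are a little off and sometimes report something else, mostly with a low value. They report only what shows in the picture. A call takes as long as a camera call. They do not tell look-alikes from the thing itself.
- nets.silhouettes(label, camera): "mask" (384x512 bool, what is visible of it) and "pixel" ([column, row] in pixels, amid what is visible of it).
The state is a dict: "time": time; "joint_pos": joint angles; "qvel": joint speeds; "joint_torque": joint torques, N m; "tcp_pos": TCP position; "ee_rot": TCP orientation; "contact_force": force on the tool from outside, world axes, zero at the start; "ft_torque": the same for the moment, N m; "grip_width": finger opening in m.
Only numpy, scipy, OpenCV 4.12 (cv2) and the standard library are available. Lean on these libraries where they do the work, as an engineer would, in place of code of your own. Each camera call takes 0.05 s, during which the arm holds its last target.

### The job

On the blue counting tray, sweep the three silver coins across the deck with the fingertips, over its open edge and down into the trough; then swing the yellow trough lid over with the fingers and push it fully shut. The coins are only pushed along, never picked up. Leave the two bronze coins lying where they are on the deck, and do not disturb the loupe, the coin tube, the brass ornament or the bead tray on the table.

Things in the scene. Friction and masses are not known exactly. Their poses are not given: they have to be found in the camera images.
- tray: Blue counting tray, fixed, 236 mm along its x, 286 mm along its y; origin on the table below it, z up. Flat deck, top 24 mm above the table, from x -114 to +114 and y -140 to +70 mm in the tray's frame. A rim 4 mm thick, 10 mm above the deck, bounds the deck at -y, -x and +x. Its +y side is an open edge: a coin whose centre passes it tips down a 45 degree ramp into the trough.
- trough (a point): Middle of the trough's flat floor, at (0, 112, 6) mm in the tray's frame. The trough runs along the tray's whole +y side, y = 70 to 136 mm (the first 18 mm is the ramp), its floor 6 mm above the table, 18 mm below the deck; an outer wall closes it, top 34 mm above the table.
- trough_lid (a joint): Angle (rad) of the trough's yellow lid: 0 is shut, level over the trough; 1.57 is upright; at the start it stands open, 1.6 to 1.9, leaning outwards. Its stop is at 1.95. The hinge is stiff: the lid stays at whatever angle it is left, does not fall shut by itself, and needs about 1 N at its free edge to move.
- lid_hinge (a point): Middle of the lid's hinge line, along the tray's x on the outer trough wall, at (0, 143, 35) mm in the tray's frame. The lid is 226 mm long, 3 mm thick and reaches 70 mm from the hinge, plus a thumb tab 36 mm wide reaching 10 mm more at mid-length. Open, it swings up and outwards (tray's +y); shut, its top is 38 mm above the table.
- lid_edge (a point): Middle of the lid's free edge (opposite the hinge, without the tab); moves with the lid.
- silver_a_center (a point): A coin in a round flat capsule, 38 mm across and 7 mm thick, about 35 g: black capsule rim with a bright silver coin filling its top, lying flat on the tray's deck among the others. This point is the capsule's centre, half-way up.
- silver_b_center (a point): A coin in a round flat capsule, 38 mm across and 7 mm thick, about 35 g: black capsule rim with a bright silver coin filling its top, lying flat on the tray's deck among the others. This point is the capsule's centre, half-way up.
- silver_c_center (a point): A coin in a round flat capsule, 38 mm across and 7 mm thick, about 35 g: black capsule rim with a bright silver coin filling its top, lying flat on the tray's deck among the others. This point is the capsule's centre, half-way up.
- bronze_a_center (a point): A coin in a round flat capsule, 38 mm across and 7 mm thick, about 35 g: black capsule rim with a reddish-brown bronze coin filling its top, lying flat on the tray's deck among the others. This point is the capsule's centre, half-way up.
- bronze_b_center (a point): A coin in a round flat capsule, 38 mm across and 7 mm thick, about 35 g: black capsule rim with a reddish-brown bronze coin filling its top, lying flat on the tray's deck among the others. This point is the capsule's centre, half-way up.
- loupe: Bystander: black stand loupe, 42 mm across, 42 mm high, upright on the table beyond the tray's -y side. Origin at the centre of its foot.
- coin_tube: Bystander: white coin tube with a green cap, 45 mm across, 72 mm high, upright on the table beyond the tray's -y side. Origin at the centre of its foot.
- bell: Bystander: small brass bell-shaped ornament, 38 mm across, 60 mm high, standing on the table beyond the loupe and the tube. Origin at the centre of its foot.
- bead_tray: Bystander: yellow open plastic tray of beads, 85 by 115 mm, 26 mm high, on the table beyond the trough side. Origin at the centre of its underside.
There are look-alikes about, which are no part of the job. Leave any green or purple look-alike of the part that bears silver_c_center alone.

How it is judged:
On the way, in this order (a step that is already met when the one before it is completed fails the run):
1. all three silver coins are in the trough, with the lid open (y of silver_a_center in the frame of tray between 0.07 and 0.137 m and z of each of silver_a_center, silver_b_center, silver_c_center in the frame of tray below 0.02 m and x of silver_a_center in the frame of tray between -0.115 and 0.115 m and y of silver_b_center in the frame of tray between 0.07 and 0.137 m and x of silver_b_center in the frame of tray between -0.115 and 0.115 m and y of silver_c_center in the frame of tray between 0.07 and 0.137 m and x of silver_c_center in the frame of tray between -0.115 and 0.115 m and value of joint trough_lid above 0.8 rad), for 0.2 s.
2. the lid is shut over the trough (value of joint trough_lid below 0.08 rad), for 0.2 s.
At the end, for the whole second after the job is handed in: The three silver coins rest in the trough (centres inside it and at least 4 mm below the deck's level), the lid is shut to within 0.08 rad, the two bronze coins lie flat within 12 mm of where they started, and the four bystanders stand within 15 mm of their places (y of silver_a_center in the frame of tray between 0.07 and 0.137 m and z of each of silver_a_center, silver_b_center, silver_c_center in the frame of tray below 0.02 m and x of silver_a_center in the frame of tray between -0.115 and 0.115 m and y of silver_b_center in the frame of tray between 0.07 and 0.137 m and x of silver_b_center in the frame of tray between -0.115 and 0.115 m and y of silver_c_center in the frame of tray between 0.07 and 0.137 m and x of silver_c_center in the frame of tray between -0.115 and 0.115 m and distance of each of bronze_a_center, bronze_b_center from where it was at the start of the episode below 0.012 m and angle between each of bronze_a_center, bronze_b_center's own z axis and vertical below 0.1 rad and value of joint trough_lid below 0.08 rad and not (distance of loupe from where it was at the start of the episode above 0.015 m or angle between loupe's own z axis and vertical above 0.25 rad) and not (distance of coin_tube from where it was at the start of the episode above 0.015 m or angle between coin_tube's own z axis and vertical above 0.25 rad) and not (distance of bead_tray from where it was at the start of the episode above 0.015 m or angle between bead_tray's own z axis and vertical above 0.25 rad) and not (distance of bell from where it was at the start of the episode above 0.015 m or angle between bell's own z axis and vertical above 0.25 rad)); the robot touches nothing.
It fails at once if a coin was lifted (its centre more than 10 mm above where it lies on the deck) (z of any of silver_a_center, silver_b_center, silver_c_center, bronze_a_center, bronze_b_center in the frame of tray above 0.0375 m).
It fails at once if a bronze coin was moved more than 12 mm (distance of any of bronze_a_center, bronze_b_center from where it was at the start of the episode above 0.012 m).
It fails at once if a bystander was moved more than 15 mm or tipped (distance of any of loupe, coin_tube, bead_tray, bell from where it was at the start of the episode above 0.015 m or angle between any of loupe, coin_tube, bead_tray, bell's own z axis and vertical above 0.25 rad).
It also fails if it takes over 58 s, if anything falls off the work surface, if the arm or the gripper's body presses on something with over 40 N, if the wrist force passes 120 N, or if a joint passes its speed limit or range.

## Working session

There is one attempt and no reset: what is moved stays moved. The work goes in short steps, Python scripts to look and compute and a shell command to move; the robot and the scene stay as the last step left them, time stands still between calls to the robot, and variables do not carry over. Pictures are saved under pics/ and viewed, and the job is handed in when it is done.

```bash
ls; mkdir -p pics; python3 - <<'E'
from cell import status, viewer
import cv2
print(status.sense())
for n in ("scene","top","wrist"):
    p,d=viewer.snapshot(n); cv2.imwrite(f"pics/{n}0.png",p[:,:,::-1])
    c=viewer.calibration(n); print(n,c)
E
```

```text
pics
{'time': 0.0, 'joint_pos': array([ 1.17382123e+00,  2.17773480e-01,  1.61497793e+00, -2.76256195e-06,
        1.31131367e+00, -1.12171480e-01]), 'qvel': array([-1.91289371e-03,  1.56236383e-03,  1.05326303e-03,  1.25032629e-04,
        5.24099924e-04, -7.96171323e-05]), 'joint_torque': array([-4.45427049e-04, -3.96835399e+01, -3.03860664e+01, -2.51468964e-04,
        9.48167784e-03, -1.12527135e-05]), 'tcp_pos': array([0.17525773, 0.59909405, 0.24893338]), 'ee_rot': array([ 0.69972971,  0.09950679,  0.70016816, -0.10119919]), 'contact_force': array([-0.25144168,  0.28949017,  0.63178918]), 'ft_torque': array([ 0.01663379, -0.02416034,  0.0957776 ]), 'grip_width': 0.08555339942494218}
scene {'vertical_fov': 48.96078837787806, 'cx': 256.3867948331541, 'cy': 198.58007188189154, 'extrinsics': array([[ 0.37165718,  0.60115454, -0.70744905,  1.33165059],
       [ 0.92821919, -0.25435997,  0.27149613, -0.22488784],
       [-0.01673558, -0.75757127, -0.65253789,  0.77295723],
       [ 0.        ,  0.        ,  0.        ,  1.        ]])}
top {'vertical_fov': 43.440650240402704, 'cx': 256.3985949219981, 'cy': 190.26479326461052, 'extrinsics': array([[ 0.02029862, -0.99237557,  0.12156767,  0.43311229],
       [-0.99977336, -0.02092816, -0.00390376,  0.07441152],
       [ 0.00641818, -0.12146087, -0.99257547,  1.20585865],
       [ 0.        ,  0.        ,  0.        ,  1.        ]])}
wrist {'vertical_fov': 67.98981424482022, 'cx': 254.70414937286685, 'cy': 183.56596918016788, 'extrinsics': array([[ 0.28054063,  0.91150167,  0.30076846,  0.09794069],
       [ 0.95984011, -0.26576536, -0.08986505,  0.6222673 ],
       [-0.0019783 ,  0.31390043, -0.94945385,  0.37204616],
       [ 0.        ,  0.        ,  0.        ,  1.        ]])}
```

View pics/scene0.png

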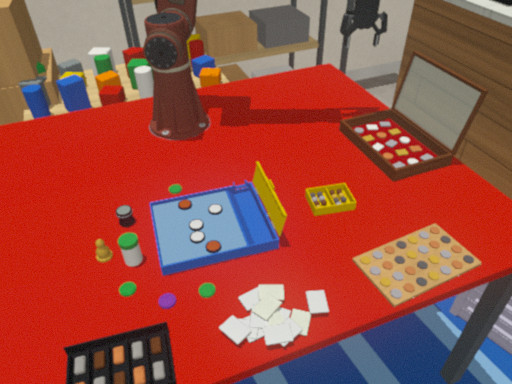

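View pics/top0.png

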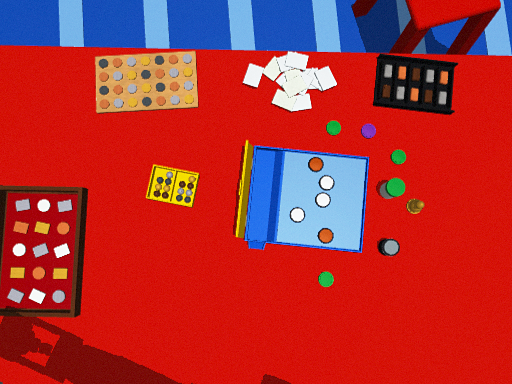

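View pics/wrist0.png

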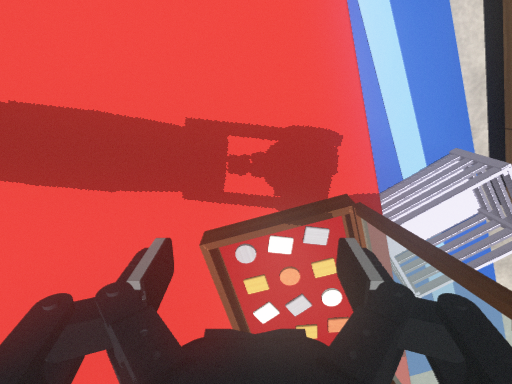

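```bash
cat > h.py <<'E'
import numpy as np, cv2
from cell import status, viewer, nets
def K(n):
    c=viewer.calibration(n); f=192/np.tan(np.radians(c['vertical_fov']/2)); return f,c['cx'],c['cy'],np.array(c['extrinsics'])
def toplane(n,px,z,k=None):
    f,cx,cy,E=k or K(n); px=np.atleast_2d(px).astype(float)
    r=np.c_[(px[:,0]-cx)/f,(px[:,1]-cy)/f,np.ones(len(px))]@E[:3,:3].T
    t=(z-E[2,3])/r[:,2]; return E[:3,3]+r*t[:,None]
def proj(n,P,k=None):
    f,cx,cy,E=k or K(n); P=np.atleast_2d(P); q=(P-E[:3,3])@E[:3,:3]; return np.c_[f*q[:,0]/q[:,2]+cx,f*q[:,1]/q[:,2]+cy]
E
python3 - <<'E'
from h import *
for n in ("top",):
    p,d=viewer.snapshot(n)
    cv2.imwrite("pics/topcrop.png",cv2.resize(p[120:310,140:440,::-1],None,fx=2.6,fy=2.6,interpolation=cv2.INTER_CUBIC))
    for l,z in (("silver_a_center",.031),("bronze_a_center",.031),("tray",.034),("trough_lid",.07),("loupe",.042),("coin_tube",.072),("bell",.06),("bead_tray",.026)):
        for r in nets.silhouettes(l,n):
            m=r['mask']; ys,xs=np.nonzero(m)
            print(n,l,round(r['confidence'],2),np.round(r['pixel'],1),m.sum(),np.round(toplane(n,[xs.mean(),ys.mean()],z)[0],4))
            if l=="tray" :
                np.save("traymask.npy",m)
    hsv=cv2.cvtColor(p,cv2.COLOR_RGB2HSV)
    for c in ((340,155),(340,240),(260,200),(275,200)): print(c,hsv[c[1],c[0]],p[c[1],c[0]])
E
```

```text
top bronze_a_center 0.55 [313.8 162.3] 149 [ 0.6453 -0.075   0.031 ]
top tray 0.93 [296.7 196.5] 10969 [ 0.5588 -0.0388  0.034 ]
top tray 0.55 [325.8 234.7] 182 [ 0.4696 -0.0997  0.034 ]
top trough_lid 0.76 [244.3 187.8] 793 [0.569 0.099 0.07 ]
top loupe 0.88 [386.4 246. ] 302 [ 0.445  -0.2511  0.042 ]
top coin_tube 0.77 [388.1 186.6] 400 [ 0.5833 -0.253   0.072 ]
top bell 0.75 [416.1 204.1] 192 [ 0.5431 -0.3082  0.06  ]
top bell 0.57 [298.9 198.8] 11106 [ 0.5555 -0.0358  0.06  ]
top bell 0.53 [242.8 187.8] 773 [0.5722 0.0994 0.06  ]
top bead_tray 0.98 [170.3 184. ] 1671 [0.5849 0.2762 0.026 ]
(340, 155) [107 229 246] [ 25 119 246]
(340, 240) [102  99 240] [147 203 240]
(260, 200) [109 224 235] [ 29 108 235]
(275, 200) [110 238 176] [ 12  67 176]
```

View pics/topcrop.png

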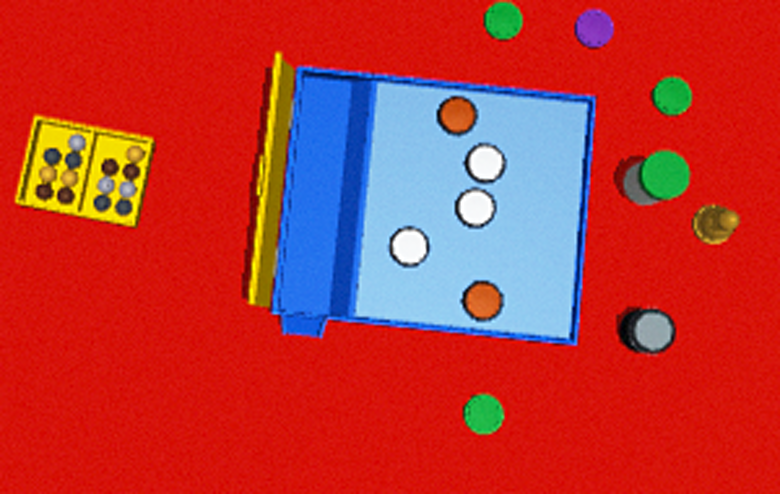

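```bash
cat > m.py <<'E'
from h import *
from scipy.optimize import least_squares
def measure(n="top",tray=None):
    p,d=viewer.snapshot(n); k=K(n)
    hsv=cv2.cvtColor(p,cv2.COLOR_RGB2HSV); H,S,V=[hsv[:,:,i].astype(int) for i in range(3)]
    deck=((abs(H-102)<8)&(S>60)&(S<170)&(V>170)).astype(np.uint8)
    nn,lab,st,_=cv2.connectedComponentsWithStats(deck)
    i=1+np.argmax(st[1:,4]); deck=(lab==i).astype(np.uint8)
    hull=cv2.convexHull(np.argwhere(deck)[:,::-1].astype(np.int32))
    W=toplane(n,hull[:,0],.024,k)[:,:2].astype(np.float32)
    (c,wh,a)=cv2.minAreaRect(W); box=cv2.boxPoints((c,wh,a))
    return p,d,deck,hull,k,c,wh,a,box
E
python3 - <<'E'
from m import *
p,d,deck,hull,k,c,wh,a,box=measure()
print("deck",c,wh,a); print(box.round(4))
fill=np.zeros_like(deck); cv2.fillConvexPoly(fill,hull,1)
hole=cv2.morphologyEx(((fill==1)&(deck==0)).astype(np.uint8),cv2.MORPH_OPEN,np.ones((3,3),np.uint8))
n,lab,st,cen=cv2.connectedComponentsWithStats(hole)
for i in range(1,n):
    if st[i,4]>60:
        print(st[i],cen[i].round(1),p[int(cen[i][1]),int(cen[i][0])],toplane("top",cen[i],.031,k)[0].round(4), d[int(cen[i][1]),int(cen[i][0])])
E
```

```text
deck (0.557496190071106, -0.09043972194194794) (0.20255595445632935, 0.22522130608558655) 85.30787658691406
[[ 0.437  -0.1822]
 [ 0.6614 -0.2006]
 [ 0.678   0.0013]
 [ 0.4535  0.0197]]
[308 157  16  15 192] [315.4 164. ] [208  91  26] [ 0.6455 -0.0748  0.031 ] 1.1882751
[319 175  16  16 197] [326.2 182.5] [246 248 248] [ 0.5999 -0.1016  0.031 ] 1.1872902
[315 192  16  16 198] [322.3 199.6] [247 249 249] [ 0.5573 -0.0924  0.031 ] 1.1820534
[290 207  15  16 193] [296.9 214.5] [246 248 249] [ 0.5195 -0.0304  0.031 ] 1.1721606
[318 228  16  16 200] [325.2 235.4] [216  98  35] [ 0.4701 -0.0996  0.031 ] 1.1696789
```

```bash
cat >> h.py <<'E'
from scipy.spatial.transform import Rotation as Ro
YAW=np.radians(-4.69); ORG=np.array([.560,-.057])
def S():
    s=status.sense(); q=s['ee_rot']; R=Ro.from_quat([q[1],q[2],q[3],q[0]]).as_matrix(); return s,np.array(s['tcp_pos']),R
def tray2w(x,y,z):
    c,s=np.cos(YAW),np.sin(YAW); return np.array([ORG[0]+c*x-s*y,ORG[1]+s*x+c*y,z])
def w2tray(P):
    c,s=np.cos(YAW),np.sin(YAW); P=np.asarray(P); d=P[:2]-ORG; return np.array([c*d[0]+s*d[1],-s*d[0]+c*d[1],P[2]])
def go(x,y,z,sgn=1):
    """shift in tool axes and rotvec deg to have TCP at tray(x,y,z), tool x down, tool y along sgn*tray x"""
    s,p,R=S(); P=tray2w(x,y,z); sh=R.T@(P-p)
    yy=sgn*np.array([np.cos(YAW),np.sin(YAW),0]); xx=np.array([0,0,-1.]); T=np.c_[xx,yy,np.cross(xx,yy)]
    rv=np.degrees(Ro.from_matrix(R.T@T).as_rotvec())
    print("t",round(s['time'],2),"tcp tray",w2tray(p).round(4),"F",np.round(s['contact_force'],1),"g",round(s['grip_width'],4)); print("shift mm",(sh*1e3).round(1),"rot",rv.round(1)," dir z tool in tray",(R[:2,2]).round(2)); 
E
python3 - <<'E'
from h import *
s,p,R=S(); print(R.round(3)); k=K("wrist"); print("cam in tool",(R.T@(k[3][:3,3]-p)).round(3),(R.T@k[3][:3,2]).round(2))
go(0,-.03,.2,1); go(0,-.03,.2,-1)
E
```

```text
[[ 0.     0.281  0.96 ]
 [ 0.     0.96  -0.281]
 [-1.     0.    -0.   ]]
cam in tool [-0.123  0.    -0.081] [0.95 0.   0.31]
t 0.65 tcp tray [-0.4369  0.6232  0.2504] F [-1.  -0.4 -0.5] g 0.0854
shift mm [  50.3 -551.8  559.5] rot [78.4 -0.  -0. ]  dir z tool in tray [ 0.96 -0.28]
t 0.65 tcp tray [-0.4369  0.6232  0.2504] F [-1.  -0.4 -0.5] g 0.0854
shift mm [  50.3 -551.8  559.5] rot [-101.6    0.    -0. ]  dir z tool in tray [ 0.96 -0.28]
```

```bash
python3 -m inch '[[[0,-0.042,0.042],[9.8,0,0]],[[0,-0.034,0.049],[9.8,0,0]],[[0,-0.025,0.054],[9.8,0,0]],[[0,-0.016,0.058],[9.8,0,0]],[[0,-0.006,0.060],[9.8,0,0]],[[0,0.005,0.060],[9.8,0,0]],[[0,0.015,0.058],[9.8,0,0]],[[0,0.024,0.055],[9.8,0,0]]]' 15 20; python3 -c "
from h import *
go(0,-.03,.25)"
```

```text
time: 1.65
tcp_pos: [0.4068, 0.1693, 0.2522]
ee_rot: [0.47, 0.532, 0.469, -0.525]
contact_force: [0.8, 0.3, -0.2]
grip_width: 0.0129
t 1.65 tcp tray [-0.1712  0.2131  0.2522] F [ 0.8  0.3 -0.2] g 0.0129
shift mm [  2.2 179.8 236.7] rot [-2.1 -0.3 -0.5]  dir z tool in tray [-0.12 -0.99]
```

```bash
python3 -m inch '[[[-0.007,0.043,0.052],[-2.1,0,0]],[[-0.007,0.043,0.052],[0,0,0]],[[-0.007,0.043,0.052],[0,0,0]],[[0,0.043,0.052],[0,0,0]],[[0,0,0],[0,0,0]]]'; python3 - <<'E'
from h import *
go(0,0,.25)
p,d=viewer.snapshot("wrist"); cv2.imwrite("pics/wrist1.png",p[:,:,::-1]); np.savez("w1.npz",p=p,d=d,E=K("wrist")[3])
E
```

```text
time: 2.28
tcp_pos: [0.5481, -0.0411, 0.2737]
ee_rot: [0.48, 0.527, 0.475, -0.516]
contact_force: [-0.6, 0.5, -0.7]
grip_width: 0.0129
t 2.27 tcp tray [-0.0132  0.0149  0.2737] F [-0.6  0.5 -0.7] g 0.0129
shift mm [23.8 12.9 14.9] rot [-0.4 -0.4 -0.9]  dir z tool in tray [-0.09 -1.  ]
```

View pics/wrist1.png

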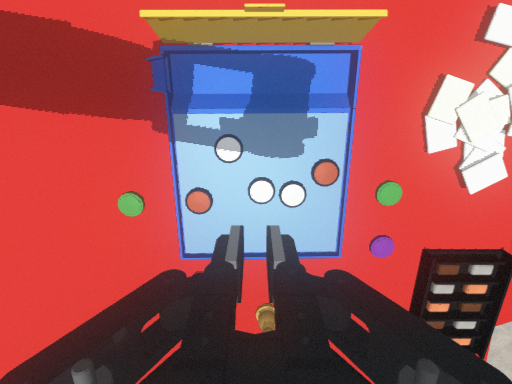

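```bash
python3 - <<'E'
import numpy as np,cv2
p=np.load("w1.npz")['p']
cv2.imwrite("pics/w1c.png",cv2.resize(p[0:180,130:390,::-1],None,fx=3,fy=3,interpolation=cv2.INTER_CUBIC))
E
```

```text
(no output)
```

View pics/w1c.png

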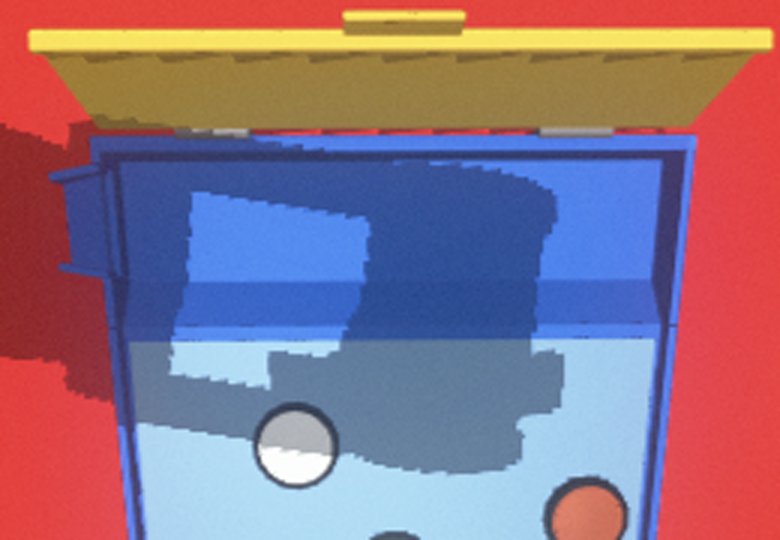

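```bash
python3 - <<'E'
from h import *
w=np.load("w1.npz"); f,cx,cy,_=K("wrist"); k=(f,cx,cy,w['E'])
T=[(-.118,.142,.034),(.118,.142,.034),(-.114,.07,.024),(.114,.07,.024),(-.118,-.144,.034),(.118,-.144,.034)]
px=[(160.7,46),(362,46),(168.3,108.3),(354,108.3),(181,259),(341,258)]
W=np.array([toplane("wrist",q,t[2],k)[0] for q,t in zip(px,T)]); T=np.array(T)
# rigid 2d
a=T[:,:2]-T[:,:2].mean(0); b=W[:,:2]-W[:,:2].mean(0)
th=np.arctan2((a[:,0]*b[:,1]-a[:,1]*b[:,0]).sum(),(a*b).sum()); c,s=np.cos(th),np.sin(th); Rm=np.array([[c,-s],[s,c]])
o=W[:,:2].mean(0)-Rm@T[:,:2].mean(0)
print("yaw",np.degrees(th),"org",o); print(((W[:,:2]-o)@Rm-T[:,:2]).round(4)*1e3)
p=w['p']; print("lid scale", [toplane("wrist",q,.1,k)[0].round(3) for q in [(140,14),(386,14)]])
g=cv2.cvtColor(p,cv2.COLOR_RGB2GRAY)
for (u,v) in [(228,148),(261,190),(292,194),(325,172),(199,201)]:
    # dark ring pixels near
    yy,xx=np.nonzero(p.max(2)[v-18:v+19,u-18:u+19]<75); rr=np.hypot(xx-18,yy-18); m=rr<17
    (ex,ey),r=cv2.minEnclosingCircle(np.c_[xx,yy][m].astype(np.float32)); 
    q=(ex+u-18,ey+v-18); P=toplane("wrist",q,.0295,k)[0]
    e=cv2.fitEllipse(np.c_[xx,yy][m].astype(np.float32))
    print((u,v),np.round(q,1),round(r,1),m.sum(),"ell",np.round(np.array(e[0])+[u-18,v-18],1),P.round(4),"tray",((P[:2]-o)@Rm).round(4))
E
```

```text
yaw -4.79448153915027 org [ 0.55848334 -0.05050544]
[[ 0.8 -1.5]
 [-1.6 -1.6]
 [-3.8  0.3]
 [ 3.9 -0.4]
 [ 1.2  2.1]
 [-0.4  1. ]]
lid scale [array([0.458, 0.116, 0.1  ]), array([0.683, 0.098, 0.1  ])]Traceback (most recent call last):
  File "<stdin>", line 18, in <module>
cv2.error: OpenCV(4.12.0) /io/opencv/modules/imgproc/src/shapedescr.cpp:361: error: (-201:Incorrect size of input array) There should be at least 5 points to fit the ellipse in function 'fitEllipseNoDirect'
```

```bash
sed -i 's/^YAW=.*/YAW=np.radians(-4.75); ORG=np.array([.559,-.0512])/' h.py; python3 - <<'E'
from h import *
w=np.load("w1.npz"); f,cx,cy,_=K("wrist"); k=(f,cx,cy,w['E']); p=w['p']
for (u,v) in [(228,148),(261,190),(292,194),(325,172),(199,201)]:
    r0=p[v-18:v+19,u-18:u+19].astype(float); m0=p[v-18:v+19,u-18:u+19,1]-0.
    # dark ring: low green relative
    dark=(r0.max(2)<110); dark|=False
    yy,xx=np.nonzero(dark); m=np.hypot(xx-18,yy-18)<17; 
    if m.sum()<5: print(u,v,m.sum(),r0.max(2).min()); q=(u,v)
    else: (ex,ey),r=cv2.minEnclosingCircle(np.c_[xx,yy][m].astype(np.float32)); q=(ex+u-18,ey+v-18); print(round(r,1),m.sum(),end=' ')
    P=toplane("wrist",q,.0295,k)[0]; print(np.round(q,1),P.round(4),"tray",w2tray(P).round(4))
for P in [(.6455,-.0748),(.5999,-.1016),(.5573,-.0924),(.5195,-.0304),(.4701,-.0996)]: print("top",w2tray((*P,.03)).round(4))
E
```

```text
14.2 115 [228.1 147.9] [ 0.5169 -0.0264  0.0295] tray [-0.044   0.0212  0.0295]
12.7 47 [261.3 190. ] [ 0.5554 -0.0882  0.0295] tray [-0.0005 -0.0372  0.0295]
13.0 77 [292.4 193.7] [ 0.5975 -0.0975  0.0295] tray [ 0.0422 -0.043   0.0295]
13.8 138 [324.9 172.1] [ 0.6424 -0.0706  0.0295] tray [ 0.0847 -0.0124  0.0295]
13.3 131 [198.8 200.7] [ 0.4683 -0.0959  0.0295] tray [-0.0867 -0.052   0.0295]
top [ 0.0882 -0.0164  0.03  ]
top [ 0.0449 -0.0468  0.03  ]
top [ 0.0017 -0.0412  0.03  ]
top [-0.0411  0.0175  0.03  ]
top [-0.0846 -0.0556  0.03  ]
```

```bash
python3 -c "
from h import *
go(-.045,-.014,.055)"
```

```text
t 2.33 tcp tray [-0.0129  0.0108  0.2736] F [ 0.1 -0.2  0.1] g 0.0123
shift mm [218.  -35.1  26.5] rot [-0.2 -0.4 -0.8]  dir z tool in tray [-0.09 -1.  ]
```

```bash
python3 -m inch '[[[0.04,-0.018,0.013],[0,-0.4,-0.8]],[[0.05,-0.017,0.013],[0,0,0]],[[0.05,0,0],[0,0,0]],[[0.04,0,0],[0,0,0]],[[0.03,0,0],[0,0,0]]]'; python3 - <<'E'
from h import *
go(-.045,-.014,.050)
p,d=viewer.snapshot("wrist"); cv2.imwrite("pics/wrist2.png",p[:,:,::-1])
E
```

```text
time: 2.95
tcp_pos: [0.5109, -0.0565, 0.0632]
ee_rot: [0.482, 0.522, 0.477, -0.517]
contact_force: [0.8, 1.5, -0.4]
grip_width: 0.0129
t 2.95 tcp tray [-0.0475 -0.0092  0.0632] F [ 0.8  1.5 -0.4] g 0.0129
shift mm [13.2  2.4  4.8] rot [ 0.2 -0.1 -0.5]  dir z tool in tray [-0.08 -1.  ]
```

View pics/wrist2.png

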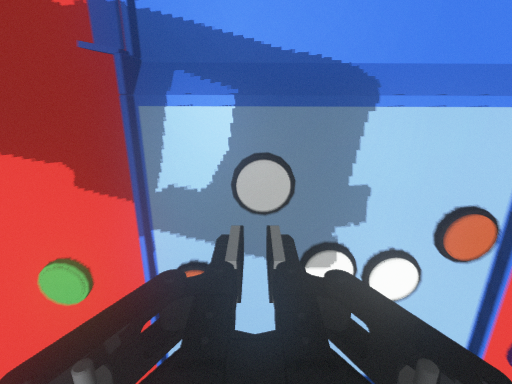

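```bash
python3 -m inch '[[[0,0.004,0.005],[0,0,-0.5]],[[0.008,0,0],[0,0,0]],[[0.006,0,0],[0,0,0]],[[0.004,0,0],[0,0,0]]]'; python3 - <<'E'
from h import *
go(-.044,-.014,.048)
p,d=viewer.snapshot("wrist"); cv2.imwrite("pics/wrist3.png",p[:,:,::-1])
E
```

```text
time: 3.5
tcp_pos: [0.5135, -0.0597, 0.0443]
ee_rot: [0.479, 0.519, 0.481, -0.519]
contact_force: [0.3, 0.4, 0.5]
grip_width: 0.0129
t 3.5 tcp tray [-0.0446 -0.0123  0.0443] F [0.3 0.4 0.5] g 0.0129
shift mm [-3.7  0.6  1.7] rot [ 0.3 -0.1  0.1]  dir z tool in tray [-0.08 -1.  ]
```

View pics/wrist3.png

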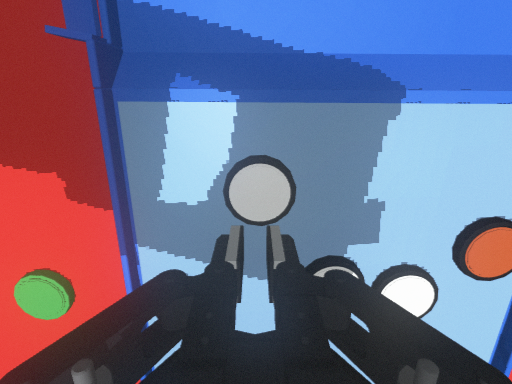

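```bash
python3 -m inch '[[[-0.002,0.001,-0.004],[0,0,0]],[[0,0,-0.01],[0,0,0]],[[0,0,-0.012],[0,0,0]],[[0,0,-0.012],[0,0,0]],[[0,0,-0.012],[0,0,0]]]'; python3 - <<'E'
from h import *
go(-.044,.05,.046)
p,d=viewer.snapshot("wrist"); cv2.imwrite("pics/wrist4.png",p[:,:,::-1])
E
```

```text
time: 4.18
tcp_pos: [0.519, -0.007, 0.0469]
ee_rot: [0.479, 0.52, 0.481, -0.519]
contact_force: [0.3, -0.0, 0.2]
grip_width: 0.0127
t 4.17 tcp tray [-0.0435  0.0407  0.0469] F [ 0.3 -0.   0.2] g 0.0127
shift mm [ 0.9 -0.5 -9.3] rot [ 0.3 -0.1  0. ]  dir z tool in tray [-0.08 -1.  ]
```

View pics/wrist4.png

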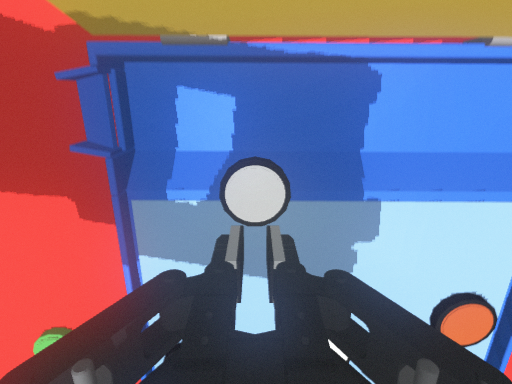

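```bash
python3 -m inch '[[[0,0,-0.008],[0,0,0]],[[0,0,-0.006],[0,0,0]],[[0,0,0],[0,0,0]],[[0,0,0],[0,0,0]]]'; python3 - <<'E'
from h import *
go(-.044,.05,.046)
p,d=viewer.snapshot("wrist"); cv2.imwrite("pics/wrist5.png",p[:,:,::-1])
E
```

```text
time: 4.72
tcp_pos: [0.52, 0.0098, 0.0468]
ee_rot: [0.479, 0.519, 0.481, -0.518]
contact_force: [-0.2, -0.3, 0.1]
grip_width: 0.0129
t 4.72 tcp tray [-0.0439  0.0575  0.0468] F [-0.2 -0.3  0.1] g 0.0129
shift mm [ 0.8 -0.2  7.5] rot [ 0.4 -0.2  0.1]  dir z tool in tray [-0.08 -1.  ]
```

View pics/wrist5.png

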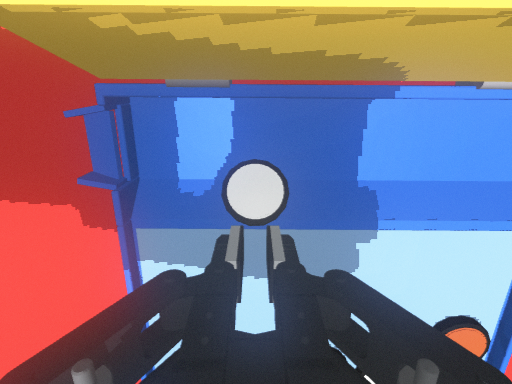

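```bash
python3 -m inch '[[[0,0,0.005],[0,0,0]],[[0,0,0.005],[0,0,0]]]'; python3 - <<'E'
from h import *
go(-.044,.05,.046)
p,d=viewer.snapshot("wrist"); cv2.imwrite("pics/wrist6.png",p[:,:,::-1]); print(d[165:225:8,255].round(3))
E
```

```text
time: 5.03
tcp_pos: [0.5193, -0.0011, 0.0468]
ee_rot: [0.479, 0.519, 0.481, -0.518]
contact_force: [-0.3, 0.1, 0.7]
grip_width: 0.0131
t 5.03 tcp tray [-0.0438  0.0466  0.0468] F [-0.3  0.1  0.7] g 0.0131
shift mm [ 0.8 -0.2 -3.4] rot [ 0.3 -0.2  0. ]  dir z tool in tray [-0.08 -1.  ]
[0.153 0.153 0.152 0.151 0.151 0.15  0.161 0.16 ]
```

View pics/wrist6.png

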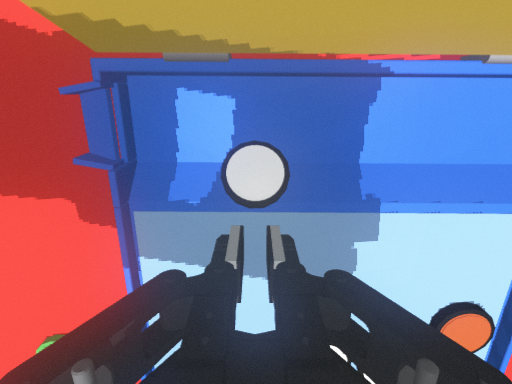

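```bash
cat >> h.py <<'E'
def pts(n,p,d,us,vs):
    f,cx,cy,E=K(n); out=[]
    for u,v in zip(us,vs):
        D=d[v,u]; out.append(w2tray(E[:3,:3]@[(u-cx)/f*D,(v-cy)/f*D,D]+E[:3,3]))
    return np.array(out)
E
python3 - <<'E'
from h import *
p,d=viewer.snapshot("wrist"); vs=list(range(80,230,10)); print(np.c_[vs,pts("wrist",p,d,[255]*len(vs),vs).round(4)])
E
```

```text
[[ 8.000e+01 -4.420e-02  1.321e-01  6.200e-03]
 [ 9.000e+01 -4.420e-02  1.270e-01  5.300e-03]
 [ 1.000e+02 -4.410e-02  1.217e-01  6.000e-03]
 [ 1.100e+02 -4.410e-02  1.163e-01  4.500e-03]
 [ 1.200e+02 -4.410e-02  1.107e-01  4.500e-03]
 [ 1.300e+02 -4.400e-02  1.053e-01  6.400e-03]
 [ 1.400e+02 -4.400e-02  1.006e-01  1.240e-02]
 [ 1.500e+02 -4.400e-02  9.560e-02  1.540e-02]
 [ 1.600e+02 -4.400e-02  9.100e-02  1.950e-02]
 [ 1.700e+02 -4.390e-02  8.620e-02  2.250e-02]
 [ 1.800e+02 -4.390e-02  8.120e-02  2.440e-02]
 [ 1.900e+02 -4.390e-02  7.630e-02  2.680e-02]
 [ 2.000e+02 -4.390e-02  7.190e-02  3.000e-02]
 [ 2.100e+02 -4.380e-02  6.290e-02  2.250e-02]
 [ 2.200e+02 -4.380e-02  5.710e-02  2.320e-02]]
```

```bash
python3 -m inch '[[[0.001,0,-0.008],[0,0,0]],[[0,0,-0.008],[0,0,0]],[[0,0,-0.006],[0,0,0]],[[0,0,0],[0,0,0]]]'; python3 - <<'E'
from h import *
go(-.044,.075,.046)
p,d=viewer.snapshot("wrist"); cv2.imwrite("pics/wrist7.png",p[:,:,::-1]);vs=list(range(80,230,10)); print(np.c_[vs,pts("wrist",p,d,[255]*len(vs),vs).round(4)])
E
```

```text
time: 5.62
tcp_pos: [0.521, 0.0224, 0.0458]
ee_rot: [0.479, 0.52, 0.481, -0.518]
contact_force: [-0.7, 0.0, -0.8]
grip_width: 0.0129
t 5.62 tcp tray [-0.0439  0.0702  0.0458] F [-0.7  0.  -0.8] g 0.0129
shift mm [-0.2 -0.  -4.8] rot [ 0.3 -0.2  0.1]  dir z tool in tray [-0.08 -1.  ]
[[ 8.000e+01 -4.440e-02  1.531e-01  8.360e-02]
 [ 9.000e+01 -4.440e-02  1.504e-01  7.200e-02]
 [ 1.000e+02 -4.430e-02  1.468e-01  5.560e-02]
 [ 1.100e+02 -4.430e-02  1.406e-01  1.580e-02]
 [ 1.200e+02 -4.430e-02  1.371e-01  3.250e-02]
 [ 1.300e+02 -4.420e-02  1.289e-01  5.400e-03]
 [ 1.400e+02 -4.420e-02  1.234e-01  6.200e-03]
 [ 1.500e+02 -4.410e-02  1.173e-01  4.900e-03]
 [ 1.600e+02 -4.410e-02  1.113e-01  4.600e-03]
 [ 1.700e+02 -4.410e-02  1.070e-01  1.150e-02]
 [ 1.800e+02 -4.410e-02  1.026e-01  1.650e-02]
 [ 1.900e+02 -4.400e-02  9.710e-02  1.760e-02]
 [ 2.000e+02 -4.400e-02  9.220e-02  2.060e-02]
 [ 2.100e+02 -4.400e-02  8.670e-02  2.190e-02]
 [ 2.200e+02 -4.390e-02  8.150e-02  2.400e-02]]
```

View pics/wrist7.png

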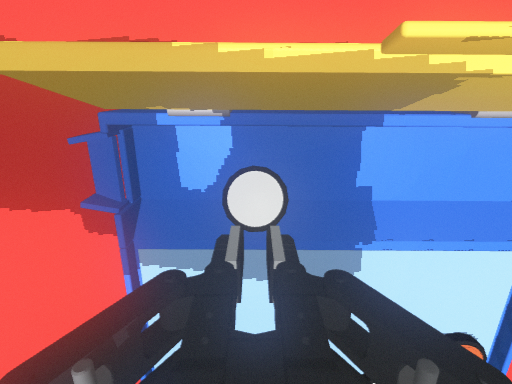

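```bash
python3 -m inch '[[[0.001,0,-0.006],[0,0,0]],[[0,0,-0.006],[0,0,0]],[[0,0,0],[0,0,0]]]'; python3 - <<'E'
from h import *
go(-.044,.075,.046)
p,d=viewer.snapshot("wrist"); cv2.imwrite("pics/wrist8.png",p[:,:,::-1]);vs=list(range(140,230,10)); print(np.c_[vs,pts("wrist",p,d,[255]*len(vs),vs).round(4)])
E
```

```text
time: 6.05
tcp_pos: [0.5221, 0.035, 0.0448]
ee_rot: [0.479, 0.52, 0.481, -0.518]
contact_force: [0.4, 1.4, 0.6]
grip_width: 0.0129
t 6.05 tcp tray [-0.044   0.0829  0.0448] F [0.4 1.4 0.6] g 0.0129
shift mm [-1.3 -0.1  7.9] rot [ 0.3 -0.2  0.1]  dir z tool in tray [-0.08 -1.  ]
[[ 1.400e+02 -4.420e-02  1.405e-01  3.240e-02]
 [ 1.500e+02 -4.420e-02  1.360e-01  3.380e-02]
 [ 1.600e+02 -4.410e-02  1.244e-01  5.600e-03]
 [ 1.700e+02 -4.410e-02  1.181e-01  4.600e-03]
 [ 1.800e+02 -4.410e-02  1.123e-01  6.000e-03]
 [ 1.900e+02 -4.400e-02  1.082e-01  1.220e-02]
 [ 2.000e+02 -4.400e-02  1.034e-01  1.590e-02]
 [ 2.100e+02 -4.400e-02  9.790e-02  1.750e-02]
 [ 2.200e+02 -4.400e-02  9.300e-02  2.040e-02]]
```

View pics/wrist8.png

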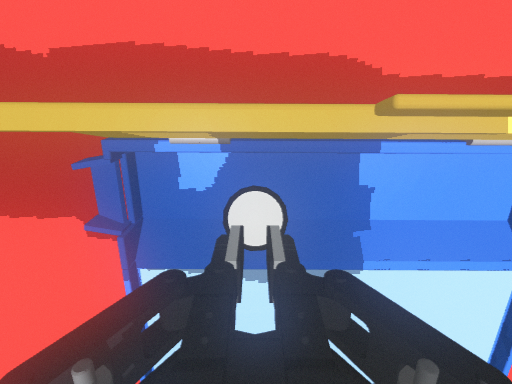

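```bash
python3 -m inch '[[[0.003,0,0],[0,0,0]],[[0.003,0,0],[0,0,0]],[[0,0,0],[0,0,0]]]'; python3 - <<'E'
from h import *
go(-.044,.075,.046)
p,d=viewer.snapshot("wrist"); cv2.imwrite("pics/wrist9.png",p[:,:,::-1]);vs=list(range(150,230,10)); print(np.c_[vs,pts("wrist",p,d,[255]*len(vs),vs).round(4)])
E
```

```text
time: 6.48
tcp_pos: [0.5243, 0.0361, 0.0418]
ee_rot: [0.479, 0.522, 0.481, -0.517]
contact_force: [-0.6, 0.9, 1.0]
grip_width: 0.0128
t 6.47 tcp tray [-0.0418  0.0841  0.0418] F [-0.6  0.9  1. ] g 0.0128
shift mm [-4.2 -2.3  9.1] rot [ 0.2 -0.4 -0.1]  dir z tool in tray [-0.08 -1.  ]
[[ 1.500e+02 -4.190e-02  1.377e-01  3.270e-02]
 [ 1.600e+02 -4.170e-02  1.265e-01  5.700e-03]
 [ 1.700e+02 -4.170e-02  1.205e-01  5.300e-03]
 [ 1.800e+02 -4.160e-02  1.141e-01  4.300e-03]
 [ 1.900e+02 -4.170e-02  1.107e-01  1.260e-02]
 [ 2.000e+02 -4.170e-02  1.057e-01  1.520e-02]
 [ 2.100e+02 -4.170e-02  1.007e-01  1.790e-02]
 [ 2.200e+02 -4.160e-02  9.480e-02  1.850e-02]]
```

View pics/wrist9.png

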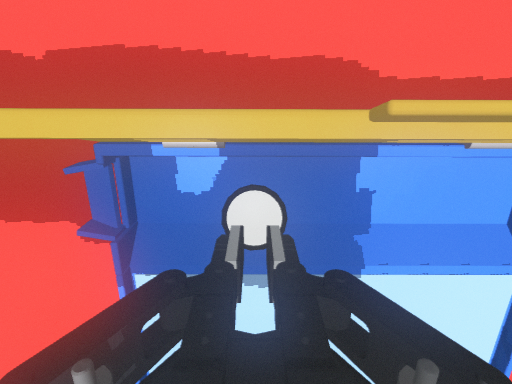

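```bash
python3 -m inch '[[[0.002,-0.001,-0.004],[0,0,0]],[[0.002,0,-0.006],[0,0,0]],[[0,0,-0.003],[0,0,0]],[[0,0,0],[0,0,0]]]'; python3 - <<'E'
from h import *
go(-.044,.075,.046)
p,d=viewer.snapshot("wrist"); cv2.imwrite("pics/wrist10.png",p[:,:,::-1]);vs=list(range(150,230,10)); print(np.c_[vs,pts("wrist",p,d,[255]*len(vs),vs).round(4)])
E
```

```text
time: 7.02
tcp_pos: [0.5236, 0.0494, 0.0363]
ee_rot: [0.479, 0.521, 0.481, -0.518]
contact_force: [0.4, 0.0, -0.1]
grip_width: 0.0126
t 7.03 tcp tray [-0.0436  0.0973  0.0363] F [ 0.4  0.  -0.1] g 0.0126
shift mm [-9.8 -0.5 22.3] rot [ 0.2 -0.3 -0.1]  dir z tool in tray [-0.08 -1.  ]
[[ 1.500e+02 -4.360e-02  1.453e-01 -1.300e-03]
 [ 1.600e+02 -4.360e-02  1.407e-01  4.000e-03]
 [ 1.700e+02 -4.380e-02  1.550e-01  7.800e-02]
 [ 1.800e+02 -4.390e-02  1.594e-01  1.021e-01]
 [ 1.900e+02 -4.390e-02  1.573e-01  1.026e-01]
 [ 2.000e+02 -4.390e-02  1.553e-01  1.032e-01]
 [ 2.100e+02 -4.350e-02  1.141e-01  1.270e-02]
 [ 2.200e+02 -4.350e-02  1.090e-01  1.500e-02]]
```

View pics/wrist10.png

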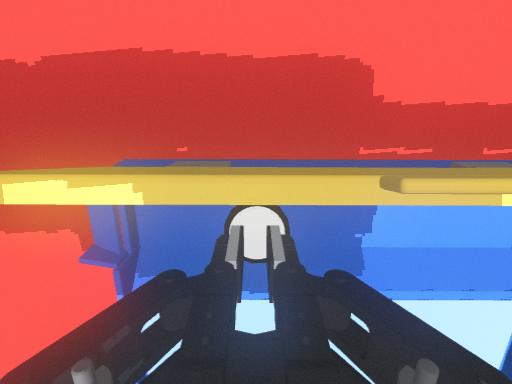

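```bash
python3 -m inch '[[[-0.02,0,0.005],[0,0,0]],[[-0.02,0.005,0.03],[0,0,0]],[[-0.005,0.015,0.05],[0,0,0]],[[0,0.02,0.05],[0,0,0]],[[0,0.003,0.03],[0,0,0]],[[0,0,0],[0,0,0]]]'; python3 - <<'E'
from h import *
go(-.0,-.074,.046)
p,d=viewer.snapshot("wrist"); cv2.imwrite("pics/wrist11.png",p[:,:,::-1])
p,d=viewer.snapshot("top"); cv2.imwrite("pics/top11.png",cv2.resize(p[120:310,200:440,::-1],None,fx=2.6,fy=2.6))
E
```

```text
time: 7.82
tcp_pos: [0.5543, -0.1239, 0.0818]
ee_rot: [0.48, 0.52, 0.481, -0.518]
contact_force: [-0.3, 0.5, -0.0]
grip_width: 0.0128
t 7.83 tcp tray [ 0.0013 -0.0728  0.0818] F [-0.3  0.5 -0. ] g 0.0128
shift mm [35.8 -1.4  1.3] rot [ 0.3 -0.2 -0.1]  dir z tool in tray [-0.08 -1.  ]
```

View pics/wrist11.png

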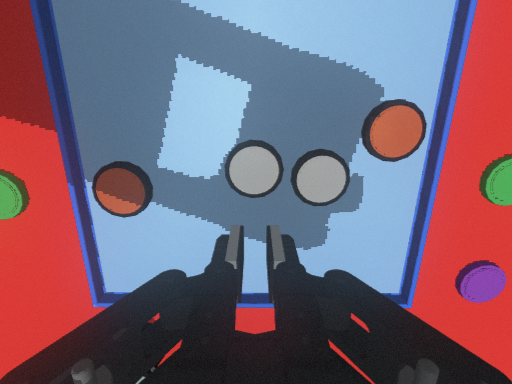

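View pics/top11.png

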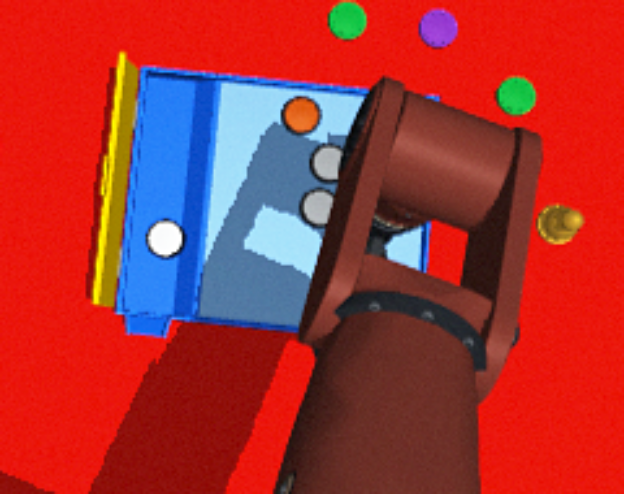

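```bash
python3 -m inch '[[[0.015,-0.003,0.001],[0,0,0]],[[0.013,0,0],[0,0,0]],[[0.006,0,0],[0,0,0]],[[0,0,0],[0,0,0]]]'; python3 - <<'E'
from h import *
go(-.001,-.074,.046)
p,d=viewer.snapshot("wrist"); cv2.imwrite("pics/wrist12.png",p[:,:,::-1])
E
```

```text
time: 8.43
tcp_pos: [0.5497, -0.119, 0.0445]
ee_rot: [0.481, 0.518, 0.483, -0.516]
contact_force: [0.5, -0.5, 0.6]
grip_width: 0.0129
t 8.43 tcp tray [-0.0036 -0.0683  0.0445] F [ 0.5 -0.5  0.6] g 0.0129
shift mm [-1.5  2.5  5.7] rot [ 0.7 -0.3  0.1]  dir z tool in tray [-0.07 -1.  ]
```

View pics/wrist12.png

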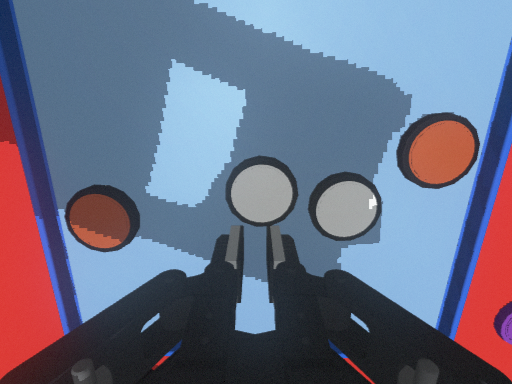

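```bash
python3 -m inch '[[[-0.0015,0.0025,-0.002],[0,0,0]],[[0,0,-0.010],[0,0,0]],[[0,-0.0005,-0.014],[0,0,0]],[[0,-0.0005,-0.014],[0,0,0]],[[0,-0.0005,-0.014],[0,0,0]],[[0,-0.0005,-0.014],[0,0,0]],[[0,0,-0.014],[0,0,0]]]'; python3 - <<'E'
from h import *
go(-.001,.045,.046)
p,d=viewer.snapshot("wrist"); cv2.imwrite("pics/wrist13.png",p[:,:,::-1])
E
```

```text
time: 9.35
tcp_pos: [0.5565, -0.031, 0.0471]
ee_rot: [0.481, 0.519, 0.483, -0.516]
contact_force: [-1.1, -0.2, -0.3]
grip_width: 0.0127
t 9.35 tcp tray [-0.0042  0.0199  0.0471] F [-1.1 -0.2 -0.3] g 0.0127
shift mm [  1.3   3.5 -25. ] rot [ 0.7 -0.3  0. ]  dir z tool in tray [-0.07 -1.  ]
```

View pics/wrist13.png

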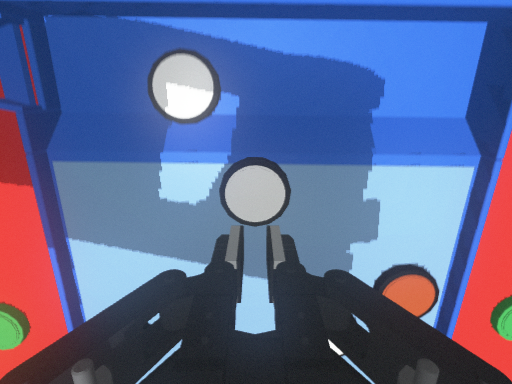

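```bash
python3 -m inch '[[[0.001,0.003,-0.012],[-0.6,0,0]],[[0,0.003,-0.012],[0,0,0]],[[0,0.001,-0.012],[0,0,0]],[[0,0,-0.012],[0,0,0]],[[0,0,-0.008],[0,0,0]],[[0,0,0],[0,0,0]]]'; python3 - <<'E'
from h import *
go(.003,.083,.046)
p,d=viewer.snapshot("wrist"); cv2.imwrite("pics/wrist14.png",p[:,:,::-1]);vs=list(range(100,230,10)); print(np.c_[vs,pts("wrist",p,d,[255]*len(vs),vs).round(4)])
E
```

```text
time: 10.15
tcp_pos: [0.5679, 0.0303, 0.0464]
ee_rot: [0.484, 0.516, 0.487, -0.513]
contact_force: [-0.5, 0.2, -0.3]
grip_width: 0.0129
t 10.15 tcp tray [0.0021 0.082  0.0464] F [-0.5  0.2 -0.3] g 0.0129
shift mm [ 0.4  0.9 -1. ] rot [ 1.4 -0.4  0. ]  dir z tool in tray [-0.06 -1.  ]
[[1.000e+02 1.000e-04 1.599e-01 1.108e-01]
 [1.100e+02 1.000e-04 1.575e-01 1.029e-01]
 [1.200e+02 2.000e-04 1.555e-01 1.046e-01]
 [1.300e+02 5.000e-04 1.477e-01 6.080e-02]
 [1.400e+02 7.000e-04 1.394e-01 3.330e-02]
 [1.500e+02 1.000e-03 1.291e-01 5.900e-03]
 [1.600e+02 1.200e-03 1.229e-01 4.800e-03]
 [1.700e+02 1.300e-03 1.168e-01 5.100e-03]
 [1.800e+02 1.500e-03 1.105e-01 4.800e-03]
 [1.900e+02 1.600e-03 1.071e-01 1.360e-02]
 [2.000e+02 1.700e-03 1.023e-01 1.700e-02]
 [2.100e+02 1.800e-03 9.680e-02 1.890e-02]
 [2.200e+02 2.000e-03 9.110e-02 2.010e-02]]
```

View pics/wrist14.png

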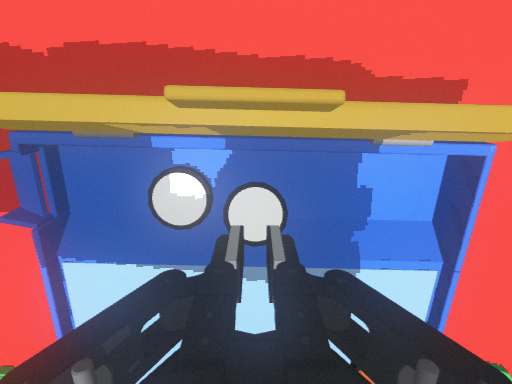

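```bash
python3 -m inch '[[[0.003,0,-0.001],[1,0,0]],[[0.003,0,-0.004],[0,0,0]],[[0.003,0,-0.006],[0,0,0]],[[0,0,-0.003],[0,0,0]],[[-0.02,0,0.006],[0,0,0]],[[-0.02,0,0.02],[0,0,0]],[[-0.005,0.005,0.05],[0,0,0]],[[0,0.015,0.05],[0,0,0]]]'; python3 - <<'E'
from h import *
go(.041,-.079,.06)
p,d=viewer.snapshot("wrist"); cv2.imwrite("pics/wrist15.png",p[:,:,::-1])
E
```

```text
time: 11.2
tcp_pos: [0.5802, -0.0867, 0.0879]
ee_rot: [0.482, 0.52, 0.482, -0.516]
contact_force: [0.9, 0.9, -0.3]
grip_width: 0.013
t 11.2 tcp tray [ 0.0241 -0.0336  0.0879] F [ 0.9  0.9 -0.3] g 0.013
shift mm [27.7 16.3 45.7] rot [ 0.6 -0.2 -0.2]  dir z tool in tray [-0.07 -1.  ]
```

View pics/wrist15.png

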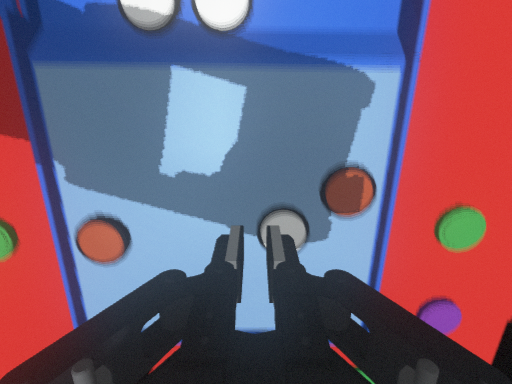

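```bash
python3 -m inch '[[[0,0.008,0.025],[0.5,0,0]],[[0,0.007,0.018],[0,0,0]],[[0.012,0,0],[0,0,0]],[[0.012,0,0],[0,0,0]],[[0,0,0],[0,0,0]]]'; python3 - <<'E'
from h import *
go(.041,-.079,.046)
p,d=viewer.snapshot("wrist"); cv2.imwrite("pics/wrist16.png",p[:,:,::-1])
E
```

```text
time: 11.88
tcp_pos: [0.5954, -0.1438, 0.0688]
ee_rot: [0.481, 0.525, 0.473, -0.519]
contact_force: [1.1, -0.1, 0.3]
grip_width: 0.0128
t 11.88 tcp tray [ 0.044  -0.0892  0.0688] F [ 1.1 -0.1  0.3] g 0.0128
shift mm [ 22.8  -3.3 -10.3] rot [-0.4  0.1 -0.8]  dir z tool in tray [-0.09 -1.  ]
```

View pics/wrist16.png

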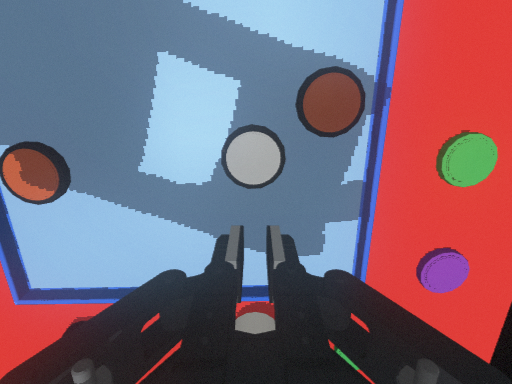

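```bash
python3 -m inch '[[[0.008,-0.003,-0.006],[0,0,-0.6]],[[0.009,0,0],[0,0,0]],[[0.004,0,0],[0,0,0]],[[0,0,0],[0,0,0]]]' 9; python3 - <<'E'
from h import *
go(.041,-.079,.046)
p,d=viewer.snapshot("wrist"); cv2.imwrite("pics/wrist17.png",p[:,:,::-1])
E
```

```text
time: 12.42
tcp_pos: [0.5929, -0.1348, 0.0461]
ee_rot: [0.479, 0.521, 0.477, -0.521]
contact_force: [-0.4, -0.2, 0.4]
grip_width: 0.0077
t 12.43 tcp tray [ 0.0407 -0.0805  0.0461] F [-0.4 -0.2  0.4] g 0.0077
shift mm [ 0.1  0.3 -1.6] rot [-0.2  0.1 -0.1]  dir z tool in tray [-0.09 -1.  ]
```

View pics/wrist17.png

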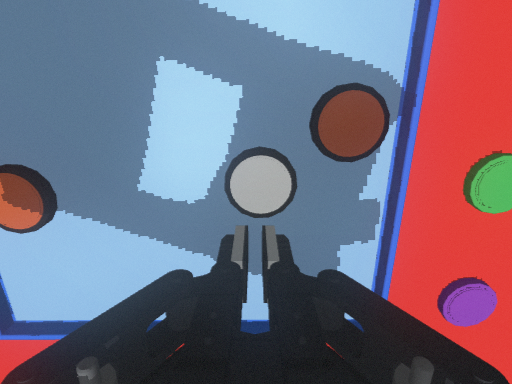

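```bash
python3 -m inch '[[[0,0.002,-0.003],[0,0,0]],[[0,0,-0.009],[0,0,0]],[[0,-0.001,-0.011],[0,0,0]],[[0,-0.001,-0.011],[0,0,0]],[[0,-0.001,-0.011],[0,0,0]]]'; python3 - <<'E'
from h import *
go(.04,.045,.046)
p,d=viewer.snapshot("wrist"); cv2.imwrite("pics/wrist18.png",p[:,:,::-1])
E
```

```text
time: 13.1
tcp_pos: [0.5972, -0.088, 0.0476]
ee_rot: [0.479, 0.522, 0.476, -0.521]
contact_force: [-0.5, -0.6, -0.0]
grip_width: 0.0078
t 13.1 tcp tray [ 0.0411 -0.0335  0.0476] F [-0.5 -0.6 -0. ] g 0.0078
shift mm [  1.4  -1.5 -78.5] rot [-0.3  0.1 -0.3]  dir z tool in tray [-0.09 -1.  ]
```

View pics/wrist18.png

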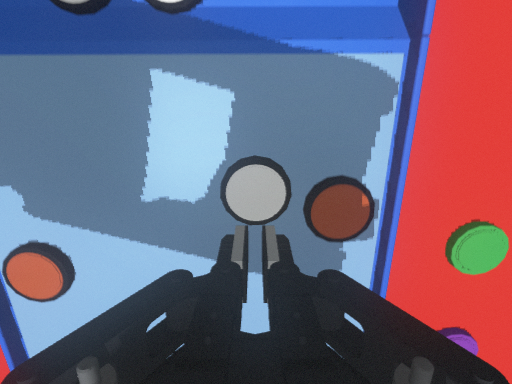

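```bash
python3 -m inch '[[[0.001,0,-0.012],[0,0,0]],[[0,0,-0.013],[0,0,0]],[[0,0,-0.013],[0,0,0]],[[0,0.001,-0.013],[0,0,0]],[[0,0.002,-0.012],[0,0,0]],[[0,0.001,-0.008],[0,0,0]]]'; python3 - <<'E'
from h import *
go(.044,.083,.046)
p,d=viewer.snapshot("wrist"); cv2.imwrite("pics/wrist19.png",p[:,:,::-1])
E
```

```text
time: 13.9
tcp_pos: [0.6077, -0.0109, 0.0464]
ee_rot: [0.479, 0.522, 0.477, -0.52]
contact_force: [-0.4, -0.6, 0.4]
grip_width: 0.008
t 13.9 tcp tray [0.0452 0.0442 0.0464] F [-0.4 -0.6  0.4] g 0.008
shift mm [  0.3  -1.4 -38.8] rot [-0.2  0.1 -0.3]  dir z tool in tray [-0.09 -1.  ]
```

View pics/wrist19.png

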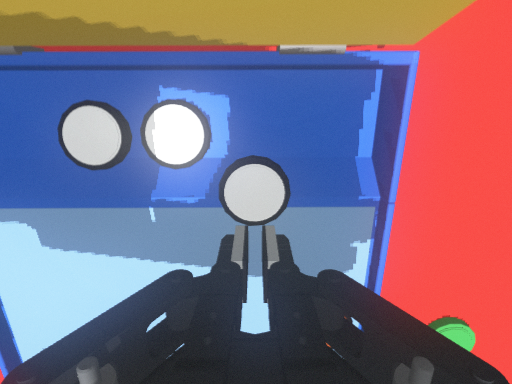

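```bash
python3 -m inch '[[[0,0.001,-0.010],[0,0,0]],[[0,0,-0.012],[0,0,0]],[[0,0,-0.012],[0,0,0]],[[0,0,-0.003],[0,0,0]],[[0.003,0,-0.001],[0,0,0]],[[0.003,0,-0.004],[0,0,0]],[[0.003,0,-0.006],[0,0,0]],[[0,0,-0.002],[0,0,0]]]'; python3 - <<'E'
from h import *
go(.044,.083,.046)
p,d=viewer.snapshot("wrist"); cv2.imwrite("pics/wrist20.png",p[:,:,::-1])
E
```

```text
time: 14.95
tcp_pos: [0.6149, 0.0341, 0.0387]
ee_rot: [-0.485, -0.517, -0.474, 0.522]
contact_force: [-0.6, -5.2, 2.4]
grip_width: 0.0079
t 14.95 tcp tray [0.0487 0.0897 0.0387] F [-0.6 -5.2  2.4] g 0.0079
shift mm [-7.2 -4.6  6.8] rot [ 0.1  0.9 -0.4]  dir z tool in tray [-0.08 -1.  ]
```

View pics/wrist20.png

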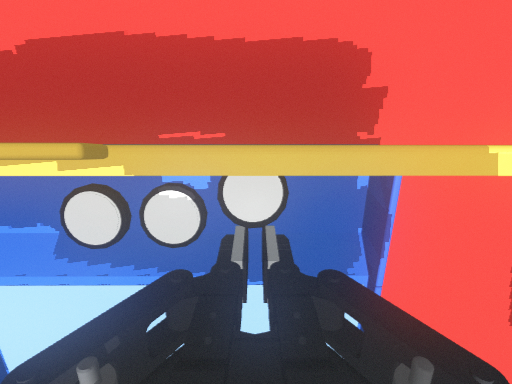

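```bash
python3 -m inch '[[[-0.005,-0.002,0.008],[0,0,0]],[[-0.02,0,0.015],[0,0,0]],[[-0.03,0,0.03],[0,0,0]],[[-0.02,0,0.02],[0,0,0]],[[-0.02,0,0],[0,0,0]],[[0,0,0],[0,0,0]]]'; python3 - <<'E'
from h import *
go(.044,.083,.046)
p,d=viewer.snapshot("wrist"); cv2.imwrite("pics/wrist21.png",p[:,:,::-1])
g=p.min(2)>170; n,lab,st,cen=cv2.connectedComponentsWithStats(g.astype(np.uint8))
for i in range(1,n):
    if st[i,4]>150:
        u,v=cen[i].round().astype(int); print(u,v,st[i,4],pts("wrist",p,d,[u,u,u],[v-9,v,v+9]).round(4).tolist())
vs=[30,40,50,60,70]; print(pts("wrist",p,d,[255]*5,vs).round(4))
E
```

```text
time: 15.75
tcp_pos: [0.6067, -0.0404, 0.1416]
ee_rot: [-0.484, -0.519, -0.473, 0.522]
contact_force: [0.7, 0.1, -0.0]
grip_width: 0.0079
t 15.75 tcp tray [0.0466 0.0148 0.1416] F [ 0.7  0.1 -0. ] g 0.0079
shift mm [ 94.6  -3.6 -69.6] rot [-0.1  0.8 -0.6]  dir z tool in tray [-0.08 -1.  ]
252 62 1067 [[0.0444, 0.1217, 0.011], [0.0444, 0.115, 0.0116], [0.0444, 0.1082, 0.0118]]
145 79 1012 [[-0.0424, 0.1089, 0.013], [-0.043, 0.102, 0.0138], [-0.0432, 0.095, 0.0156]]
198 79 1220 [[0.0005, 0.1089, 0.013], [0.0002, 0.102, 0.0139], [-0.0001, 0.095, 0.0145]]
483 136 5624 [[0.2425, 0.0632, 0.0166], [0.2463, 0.0551, 0.0145], [0.2539, 0.0458, 0.0077]]
209 136 551 [[0.0084, 0.0643, 0.0218], [0.0081, 0.0569, 0.0227], [0.0077, 0.0493, 0.0228]]
507 224 310 [[0.2857, -0.0192, 0.0184], [0.0446, 0.0973, 0.2619], [0.2916, -0.0386, 0.0182]]
[[0.0466 0.1349 0.0309]
 [0.0468 0.131  0.0117]
 [0.0468 0.1238 0.0115]
 [0.0468 0.1164 0.0124]
 [0.0468 0.109  0.0108]]
```

View pics/wrist21.png

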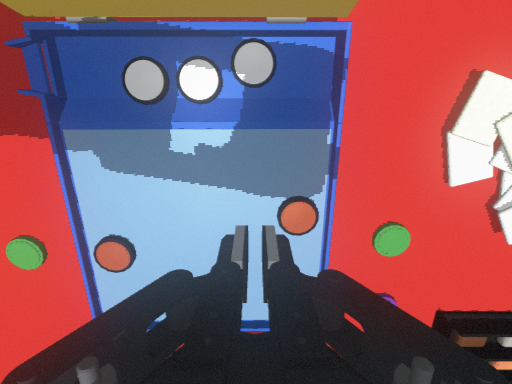

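```bash
python3 -m inch '[[[-0.03,-0.01,0],[0,0.8,-0.6]],[[-0.01,-0.02,-0.03],[0,0,0]],[[0,-0.015,-0.05],[0,0,0]],[[0,0,-0.05],[0,0,0]],[[0,0,-0.04],[0,0,0]],[[0,0,0],[0,0,0]]]' 0; python3 - <<'E'
from h import *
go(.0,.195,.104)
p,d=viewer.snapshot("wrist"); cv2.imwrite("pics/wrist22.png",p[:,:,::-1])
E
```

```text
time: 16.55
tcp_pos: [0.5679, 0.143, 0.1734]
ee_rot: [-0.474, -0.516, -0.485, 0.523]
contact_force: [0.2, -0.5, 0.7]
grip_width: -0.0
t 16.55 tcp tray [-0.0072  0.1943  0.1734] F [ 0.2 -0.5  0.7] g -0.0
shift mm [69.3  8.5 -0.5] rot [ 0.2 -0.1  1. ]  dir z tool in tray [-0.08 -1.  ]
```

View pics/wrist22.png

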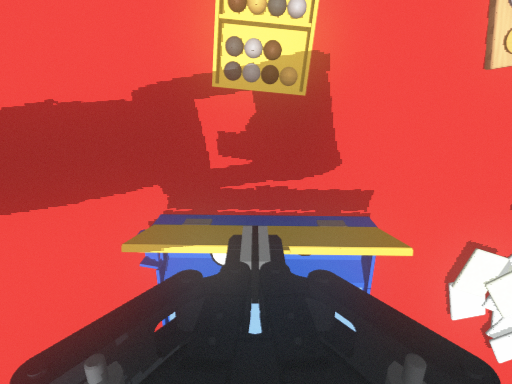

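```bash
python3 -m inch '[[[0.03,0.006,-0.003],[0,0,0.8]],[[0.025,0,0],[0,0,0]],[[0.012,0,0],[0,0,0]],[[0,0,0],[0,0,0]]]'; python3 - <<'E'
from h import *
go(.0,.17,.108)
p,d=viewer.snapshot("scene"); cv2.imwrite("pics/s23.png",cv2.resize(p[120:300,120:400,::-1],None,fx=2.7,fy=2.7))
E
```

```text
time: 17.1
tcp_pos: [0.5718, 0.1418, 0.1021]
ee_rot: [-0.477, -0.518, -0.481, 0.522]
contact_force: [-0.4, -0.2, -0.1]
grip_width: 0.0003
t 17.1 tcp tray [-0.0032  0.1934  0.1021] F [-0.4 -0.2 -0.1] g 0.0003
shift mm [-5.9  3.2 23.4] rot [0.1 0.1 0.5]  dir z tool in tray [-0.08 -1.  ]
```

View pics/s23.png

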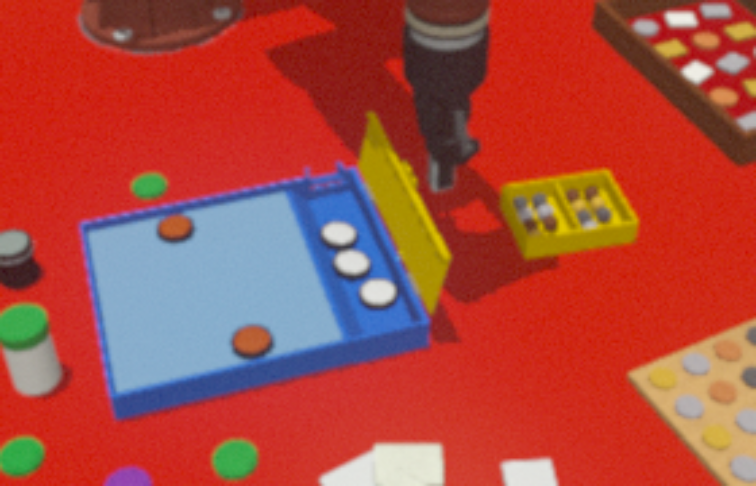

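```bash
python3 -m inch '[[[-0.002,0.003,0.01],[0,0,0]],[[-0.002,0,0.01],[0,0,0]],[[0,0,0.008],[0,0,0]],[[0,0,0.008],[0,0,0]],[[0,0,0.008],[0,0,0]]]'; python3 - <<'E'
from h import *
go(.0,.13,.103)
p,d=viewer.snapshot("scene"); cv2.imwrite("pics/s24.png",cv2.resize(p[120:300,120:400,::-1],None,fx=2.7,fy=2.7))
E
```

```text
time: 17.77
tcp_pos: [0.5743, 0.0947, 0.111]
ee_rot: [-0.479, -0.52, -0.479, 0.52]
contact_force: [-0.4, 1.8, 0.4]
grip_width: -0.0001
t 17.77 tcp tray [0.0031 0.1466 0.111 ] F [-0.4  1.8  0.4] g -0.0001
shift mm [ 8.  -3.1 16.6] rot [ 0. -0.  0.]  dir z tool in tray [-0.08 -1.  ]
```

View pics/s24.png

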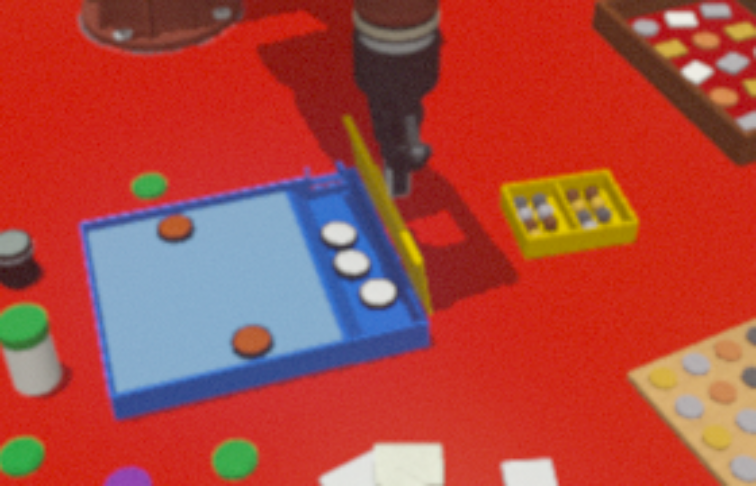

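```bash
python3 -m inch '[[[0.003,-0.002,0.008],[0,0,0]],[[0.004,0,0.009],[0,0,0]],[[0.005,0,0.009],[0,0,0]],[[0.007,0,0.008],[0,0,0]],[[0.008,0,0.006],[0,0,0]]]'; python3 - <<'E'
from h import *
go(.0,.1,.06)
p,d=viewer.snapshot("scene"); cv2.imwrite("pics/s25.png",cv2.resize(p[120:300,120:400,::-1],None,fx=2.7,fy=2.7))
E
```

```text
time: 18.45
tcp_pos: [0.569, 0.0513, 0.0826]
ee_rot: [-0.479, -0.52, -0.479, 0.52]
contact_force: [-0.4, -0.2, -0.0]
grip_width: 0.0004
t 18.45 tcp tray [0.0015 0.103  0.0826] F [-0.4 -0.2 -0. ] g 0.0004
shift mm [22.6 -1.5  3. ] rot [ 0.   0.1 -0. ]  dir z tool in tray [-0.08 -1.  ]
```

View pics/s25.png

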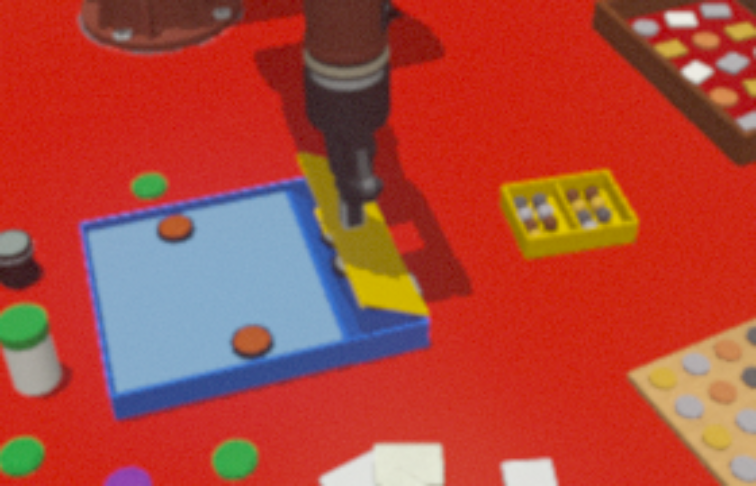

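Lid is at about 35°; now press it down.

```bash
python3 -m inch '[[[0.008,0,0.004],[0,0,0]],[[0.008,0,0.002],[0,0,0]],[[0.006,0,0],[0,0,0]],[[0.004,0,0],[0,0,0]],[[0.004,0,0],[0,0,0]]]'; python3 - <<'E'
from h import *
go(.0,.1,.06)
p,d=viewer.snapshot("scene"); cv2.imwrite("pics/s26.png",cv2.resize(p[120:300,120:400,::-1],None,fx=2.7,fy=2.7))
E
```

```text
time: 19.12
tcp_pos: [0.5677, 0.0441, 0.0567]
ee_rot: [-0.478, -0.517, -0.481, 0.523]
contact_force: [-12.9, -0.6, 28.9]
grip_width: -0.0002
t 19.12 tcp tray [0.0008 0.0957 0.0567] F [-12.9  -0.6  28.9] g -0.0002
shift mm [-3.3 -0.8 -4.3] rot [0.1 0.2 0.5]  dir z tool in tray [-0.08 -1.  ]
```

View pics/s26.png

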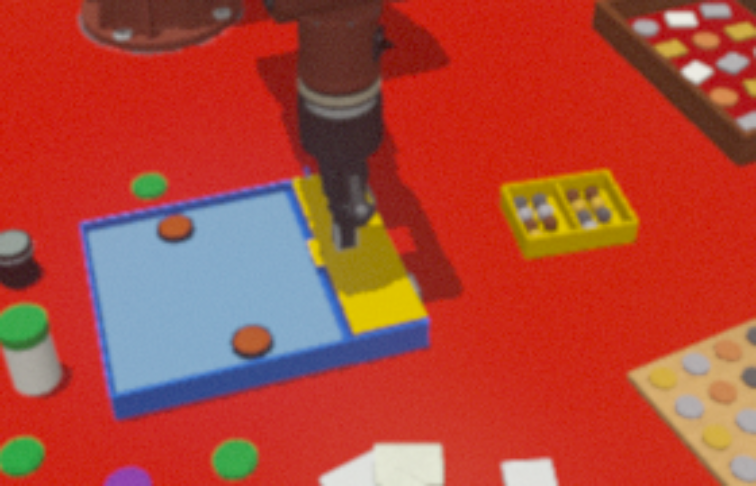

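```bash
python3 -m inch '[[[0,0,0],[0,0,0]],[[-0.01,0,0],[0,0,0]],[[-0.03,0,0],[0,0,0]],[[-0.04,0,0],[0,0,0]],[[-0.04,0,0],[0,0,0]],[[-0.03,0,0.04],[0,0,0]],[[0,0,0.05],[0,0,0]],[[0,0,0],[0,0,0]],[[0,0,0],[0,0,0]]]'; python3 - <<'E'
from h import *
go(.0,.1,.06)
p,d=viewer.snapshot("wrist"); cv2.imwrite("pics/w27.png",p[:,:,::-1])
q,_=viewer.snapshot("scene"); cv2.imwrite("pics/s27.png",cv2.resize(q[120:300,80:400,::-1],None,fx=2.4,fy=2.4))
k=K("wrist")
for v in (60,): pass
np.savez("w27.npz",p=p,d=d,E=k[3])
y=(p[:,:,0]>150)&(p[:,:,1]>130)&(p[:,:,2]<110); ys,xs=np.nonzero(y[:, 100:420]); xs+=100; i=np.random.choice(len(xs),300)
P=pts("wrist",p,d,xs[i],ys[i]); P=P[(abs(P[:,0])<.112)&(P[:,1]>.06)&(P[:,1]<.15)]
A=np.c_[P[:,1],np.ones(len(P))]; print(len(P),np.linalg.lstsq(A,P[:,2],rcond=None)[0],P[:,2].mean(),P.min(0),P.max(0))
E
```

```text
time: 20.3
tcp_pos: [0.5624, -0.0456, 0.2133]
ee_rot: [-0.479, -0.517, -0.481, 0.521]
contact_force: [0.5, -0.8, 0.2]
grip_width: 0.0002
t 20.3 tcp tray [0.0029 0.0059 0.2133] F [ 0.5 -0.8  0.2] g 0.0002
shift mm [153.   -1.6 -94.6] rot [0.3 0.2 0.3]  dir z tool in tray [-0.08 -1.  ]
300 [-0.10470317  0.04994143] 0.038644320246138786 [-0.11087296  0.06564394  0.03400004] [0.11173438 0.13953057 0.33528094]
```

View pics/w27.png

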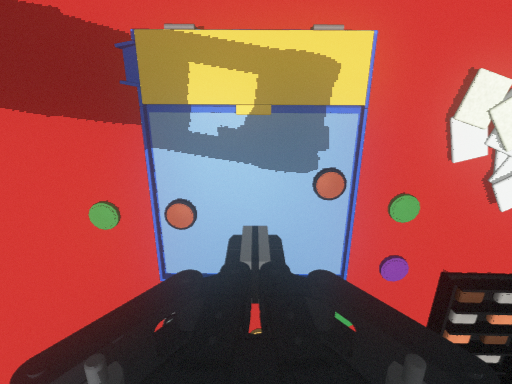

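View pics/s27.png

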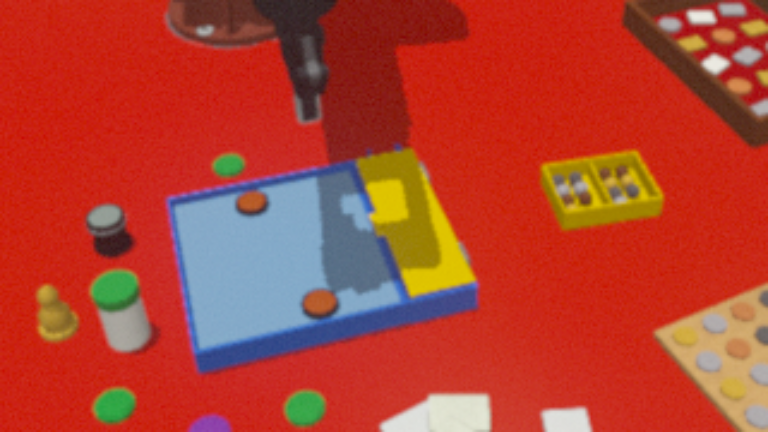

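```bash
python3 - <<'E'
from h import *
w=np.load("w27.npz"); p,d=w['p'],w['d']
for v in (36,45,60,75,90,100): 
    us=range(150,360,5); P=pts("wrist",p,d,us,[v]*len(us)); print(v,np.median(P,0).round(4))
for u,v in ((330,184),(181,214)): print(w2tray(toplane("wrist",(u,v),.031)[0]).round(4))
E
```

```text
36 [-0.0014  0.1343  0.0366]
45 [0.0018 0.1266 0.0368]
60 [-0.0014  0.1135  0.0366]
75 [-0.0013  0.0999  0.0367]
90 [-0.0013  0.0859  0.0364]
100 [-0.0012  0.0763  0.0367]
[ 0.0863 -0.014   0.031 ]
[-0.0844 -0.0526  0.031 ]
```

Lid is level (slope about 0), and the bronze coins are within 3 mm of their first measurement.

```bash
python3 -c "
from cell import workorder
print(workorder.close_job())"
```

```text
the job is handed in; nothing more can be done
None
```

I pushed the three silver coins one at a time over the open edge into the trough. Then I swung the yellow lid over with the closed fingers, pressed it shut, drew the arm clear and handed the job in at about 20 s of the 58 s.

**Last checks:**
- **Silver coins:** Before closing the lid, depth readings put all three in the trough, with their tops 12–14 mm above the table, well below the deck. The lid was still open then. With the lid shut they can't be seen, so I did not check them again.
- **Lid:** The depth picture shows it level across its width. It read about 36.6 mm high against the stated 38 mm, which is within the 2 mm calibration accuracy. My first slope fit gave a wrong value because of one bad depth pixel; the row-by-row medians agreed with each other.
- **Bronze coins:** They measured within about 3 mm of their starting positions.
- **Bystanders:** The final scene picture shows the loupe, coin tube, brass ornament and bead tray upright and apparently where they were. I judged that by eye and did not re-measure them.

**What went less smoothly:** None of the coins slid fully down the ramp by itself. They leaned on it, so I pushed each one on with the fingertips. The highest force I read was about 32 N, while pressing the lid shut.

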